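# Feed the brass bar under the bar cropper's guard with the push stick

### The job

Using the wooden push stick, push the brass bar that lies on the bar cropper's feed bed under the guard until it is up against the back stop, keeping the gripper itself off the bar. Then draw the stick back out and lay it on the bench, clear of the cropper, and leave the hammer where it lies.

Things in the scene. Friction and masses are not known exactly. Their poses are not given: they have to be found in the camera images.
- cropper: Bench bar cropper, fixed. Origin: at bench height under the middle of the grey guard; x = feed direction, infeed end to back stop. Steel bed 104 mm wide, top 12 mm above the bench, x -230 to +115 mm. Fences 56 mm apart, 14 mm high above the bed, x -140 to +105. Guard: x -25 to +25, top 64 mm above the bench. Back stop face at x +90, 24 mm high. Lever parked along y = -63 mm, up to 60 mm high.
- guard_mouth (a point): Centre of the guard's opening on its infeed face: 25 mm before the cropper's origin (x = -25 mm) and 26 mm above the bench; axes as the cropper's. The opening is 56 mm wide and 28 mm high above the bed.
- bar: The workpiece: brass flat bar 90 x 44 x 12 mm (long axis x), about 0.4 kg, lying loose on the cropper's bed between the fences in front of the guard, its length along the feed. Origin: centre of its underside. Against the stop its origin is at the cropper's x = +45 mm and its tail at x = 0. The shorter offcut on the bench is not part of the job.
- push_stick: Dark wooden push stick, 80 g, on the bench, handle up. Flat lath 150 x 26 x 14 mm (long axis x), nose at x = +75 mm. On it stands a handle block 40 mm long (x -45 to -5 mm), 18 mm thick in y, from 14 to 64 mm above the underside: grip it across the 18 mm. Origin: centre of the lath's underside. The lath fits under the guard, the handle does not; the nose is 100 mm ahead of the handle's middle.
- stick_nose (a point): Centre of the push stick's nose face, 75 mm ahead of the stick's origin and 7 mm above its underside; axes as the stick's.
- hammer: Bystander: a hammer about 200 mm long lying on the bench, long axis x, on the robot's side of the cropper. The push stick and the hammer lie one to the left and one to the right, either way round.
Things that resemble listed ones, but are neither listed nor needed, are in the scene too. What is shaped like the push_stick but pink is not meant. What is shaped like the bar but black is not meant.

How it is judged:
On the way:
1. the stick's nose is under the guard, on the bed, with the bar ahead of it (x of stick_nose in the frame of cropper between -0.02 and 0.03 m and y of stick_nose in the frame of cropper between -0.03 and 0.03 m and z of stick_nose in the frame of cropper below 0.04 m and x of bar in the frame of cropper above 0.018 m), for 0.05 s.
At the end, for the whole second after the job is handed in: The bar lies flat on the bed under and beyond the guard, its front edge within 10 mm of the back stop; the push stick lies at rest on the bench, out of the cropper, touching neither it nor the hammer (x of bar in the frame of cropper between 0.035 and 0.055 m and z of bar in the frame of cropper below 0.018 m and linear speed of each of bar, push_stick below 0.02 m/s and height (world z) of each of push_stick, stick_nose below 0.03 m and contact force between push_stick and cropper below 0.05 N and contact force between push_stick and hammer below 0.05 N).
It fails at once if the gripper or arm touches the bar (contact force between any of the fingers, the arm and bar above 0.5 N).
It fails at once if the hammer is moved by more than 25 mm (distance of hammer from where it was at the start of the episode above 0.025 m).
It also fails if it takes over 46 s, if anything falls off the work surface, if the arm or the gripper's body presses on something with over 40 N, if the wrist force passes 120 N, or if a joint passes its speed limit or range.

### The arm

A 6-joint arm with a two-finger parallel gripper is mounted at the origin on the work surface. World frame = base frame: x ahead of the robot, y to its left, z up, the work surface at z = 0. Lengths are in m, angles in rad, forces in N, time in s.
With the tool pointing down it reaches from about 0.35 to 0.975 m from the base axis. Payload 17.4 kg.
Tool frame: the origin (TCP) lies between the finger pads; the fingertips stand 22 mm ahead of it and the grasp point (between the pads) lies 3 mm ahead of it; z points along the fingers, y is the line along which they close (so a half turn about z gives the same grasp; the last joint's range is limited). The gripper opens to 85 mm and grips with 20 to 120 N. Pads are 22 mm wide; open, the fingers measure 114 mm over their backs; the gripper's body (76 mm by 85 mm) begins 54 mm behind the grasp point. The pads swing forward as they close: fully open they stand 13 mm farther back than shut.
Start: joints at [1.295, 0.116, 1.442, -0, 1.584, -0.038], TCP at [0.159, 0.656, 0.253] pointing down, gripper open.
Joint ranges: [-2.83, 2.83], [-0.83, 2.19], [0.07, 2.5], [-1.14, 4.28], [0.01, 3], [-2.97, 2.97]. Speed limits (rad/s): [1.89, 1.89, 2.22, 3.14, 3.14, 3.14].

### API

Orientations are given as a rotation vector (axis times angle).
In Python, from rig import arm, cams gives the robot as it stands.
- The arm moves only by the tool arm_command, never from a script. Its argument "targets" is a list of rows, each an object with "linear": the shift along the tool's x, y, z scaled (see below), a list of three; "turn": the turn, a rotation vector about the tool's x, y, z scaled (see below), a list of three. In form: [{"linear": [dx, dy, dz], "turn": [rx, ry, rz]}, ...]. A call has 1 to 20 rows; each row shifts and turns the commanded pose from where the row before left it, along the tool's axes as they then stand; what a row does not reach is not made up. The controller multiplies each number of a shift by 0.25 m and each number of a turn by 180 degrees. A row lasts 1/10 s, in which the tool goes at most 50 mm and 8.59 degrees, less where a joint would pass 70% of its speed; a pose out of reach is approached as far as the arm can. A call with a number of a shift or a turn outside -1 to 1 is refused whole. A call with a gripper value outside its range is refused whole. "fingers" is the opening, from 0 (shut) to 1 (fully open), set as the call begins (left out, the last holds). The fingers move at their own pace and stop on an object; the grip force is fixed at half the most. Time passes only in rows, so rows that do not move let the fingers close. It gives the time, the measured TCP pose, the force, the opening and the grip force at its end, in the units of the state.
- arm.sense(): the state, without advancing time (a new reading comes with each control period).
- cams.snapshot(name): name is "scene" or "top" or "wrist"; returns the picture (400x640x3 uint8, red, green, blue); there is no depth.
- cams.camera_params(name): a dict with "mtx" (3x3 intrinsics, pixels), "k1" (the pictures are not rectified: a ray, as slopes to the right and down, at radius r is drawn at 1 + k1 r^2 times it, then the intrinsics apply), "rvec" (rotation vector, rad) and "tvec" (3), from world to camera coordinates, as OpenCV has them; the wrist camera has in their place "tool_from_camera" (4x4, takes a point from camera to tool coordinates, whose origin is the TCP and whose axes are the flange's). Camera axes: x right, y down, z forward; pixel columns grow to the right and rows downward; lengths in m; the calibration is good to about 2 mm. A picture is of the moment at which its call begins: read the wrist's pose just before it. camera_params takes no time and is no camera call.
- arm.job_done(): hands the job in; it is judged then, once.
Trained networks look in the newest picture that a camera, given by its name, has taken for a name from the list of things; names that differ only in an ending like _2 or _b are one class to them, and where a whole thing is asked for, a point or a joint stands for the part that bears it (a point fixed in the world has none). Each returns a list of dicts, best first, with "conf" (0 to 1); they miss things now and then, are a little off and sometimes report something else, mostly with a low value. They report only what shows in the picture. A call takes as long as a camera call. They do not tell look-alikes from the thing itself.
- cams.look_for(label, camera): "at" ([column, row] as shares, 0 to 1, of the picture: columns of its width, rows of its height, amid what is visible of it).
- cams.silhouettes(label, camera): "pixels" (400x640 bool, what is visible of it) and "at" ([column, row] as shares, 0 to 1, of the picture: columns of its width, rows of its height, amid what is visible of it).
The state is a dict: "time": time; "joint_pos": joint angles; "joint_vel": joint speeds; "joint_efforts": joint torques, N m; "ee_pos": TCP position; "tool_rot": TCP orientation; "ft_force": force on the tool from outside, world axes, zero at the start; "torque": the same for the moment, N m; "grip_width": opening from 0.0 (shut) to 1.0 (fully open); "gripper_force": force on a finger pad.
Only numpy, scipy, OpenCV 4.12 (cv2) and the standard library are available. Lean on these libraries where they do the work, as an engineer would, in place of code of your own. Each camera call takes 0.05 s, during which the arm holds its last target. There are 200 camera calls.

## Working session

There is one attempt and no reset: what is moved stays moved. The work goes in short steps, Python scripts to look and compute and a tool call to move; the robot and the scene stay as the last step left them, time stands still between calls to the robot, and variables do not carry over. Pictures are saved under pics/ and viewed, at most 10 in all, crops included, and the job is handed in when it is done.

Besides the shell and the picture viewer there is one more tool, called after ">>>" as name(argument=value, ...) on one line, values as JSON. arm_command: Moves the arm, as the interface text tells. Shifts and turns lie within -1 to 1; 1 stands for 0.25 m of shift or 180 degrees of turn. Its arguments: {"type":"object","properties":{"targets":{"type":"array"},"fingers":{"type":"number"}},"required":["targets"]}

```bash
mkdir -p pics; python3 - <<'E'
from rig import arm,cams
import cv2
s=arm.sense();print({k:s[k] for k in('time','ee_pos','tool_rot')})
for n in('top','scene'):
    im=cams.snapshot(n);cv2.imwrite(f'pics/{n}0.png',im[:,:,::-1])
    p=cams.camera_params(n);print(n,p)
    for l in('push_stick','bar','cropper','hammer'):
        for d in cams.look_for(l,n)[:3]: print(l,round(d['conf'],2),round(d['at'][0]*640),round(d['at'][1]*400))
print(cams.camera_params('wrist'))
E
```

```text
{'time': 0.0, 'ee_pos': array([0.15896306, 0.65584329, 0.25256157]), 'tool_rot': array([-3.72622622e-01, -3.11925385e+00,  1.82056355e-03])}
top {'mtx': array([[419.54069396,   0.        , 329.65696211],
       [  0.        , 419.54069396, 203.15921714],
       [  0.        ,   0.        ,   1.        ]]), 'k1': -0.09637393946816122, 'rvec': array([ 2.16002333, -2.1157884 ,  0.16740702]), 'tvec': array([0.03388183, 0.54896012, 0.835776  ])}
push_stick 0.86 252 319
push_stick 0.63 269 256
bar 0.86 338 168
bar 0.7 340 109
cropper 0.76 306 170
hammer 0.61 416 265
scene {'mtx': array([[450.24002356,   0.        , 313.7397702 ],
       [  0.        , 450.24002356, 198.09784399],
       [  0.        ,   0.        ,   1.        ]]), 'k1': -0.078587294203177, 'rvec': array([ 2.22357013,  0.95107598, -0.3915827 ]), 'tvec': array([-0.3963583 , -0.23005869,  1.21225417])}
push_stick 0.9 320 157
push_stick 0.69 305 128
bar 0.72 396 290
bar 0.67 345 234
cropper 0.76 356 239
cropper 0.74 211 229
hammer 0.59 211 228
{'mtx': array([[328.39126852,   0.        , 320.80479318],
       [  0.        , 328.39126852, 200.67546298],
       [  0.        ,   0.        ,   1.        ]]), 'k1': -0.007217944433719743, 'tool_from_camera': array([[ 1.47484605e-03, -9.56990799e-01, -2.90114520e-01,
         7.32031205e-02],
       [ 9.99997815e-01,  9.81670597e-04,  1.84545433e-03,
        -1.61176519e-05],
       [-1.48128593e-03, -2.90116608e-01,  9.56990157e-01,
        -1.20688561e-01],
       [ 0.00000000e+00,  0.00000000e+00,  0.00000000e+00,
         1.00000000e+00]])}
```

View pics/top0.png

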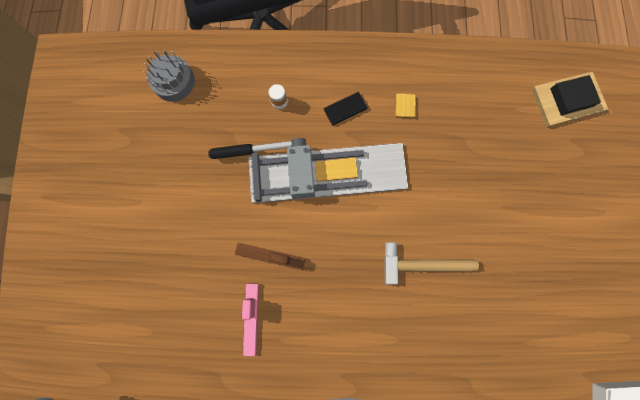

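View pics/scene0.png

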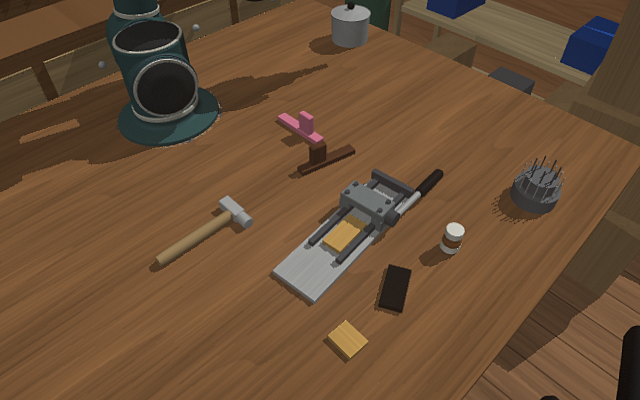

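The top view shows the dark stick around (270,256) with its nose left, near (237,249). The cropper's stop is at left (255) and its infeed at right (408), with the bar at (338,168). The hammer is at (430,265), and the pink decoy at (250,320). I'll enlarge the middle of the top view for exact corners.

```bash
python3 - <<'E'
import cv2
im=cv2.imread('pics/top0.png')[130:280,225:425]
cv2.imwrite('pics/crop0.png',cv2.resize(im,None,fx=4,fy=4,interpolation=cv2.INTER_CUBIC))
E
```

```text
(no output)
```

View pics/crop0.png

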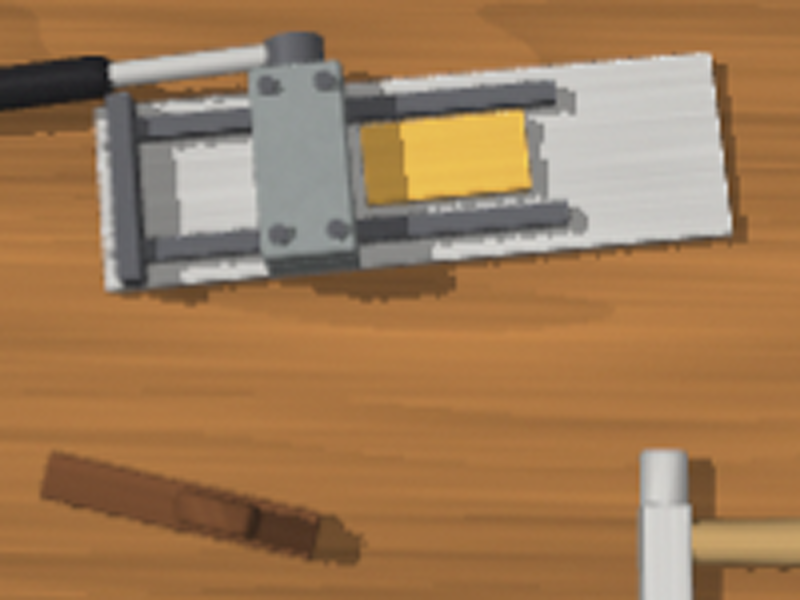

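The crop shows these corners in crop pixels (÷4, plus offset 225,130):
- **Bed:** (710,55), (731,235), (107,290), (97,112)
- **Bar top:** (362,123), (525,112), (530,190), (367,204)
- **Lath:** nose (52,452)/(42,495), tail (320,515)/(310,560)

```bash
cat > h.py <<'E'
import numpy as np,cv2
from scipy.spatial.transform import Rotation as R
def ray(px,p):
    K=p['mtx'];d=np.array([p['k1'],0,0,0,0.])
    return cv2.undistortPoints(np.array(px,float).reshape(-1,1,2),K,d)[:,0]
def world(px,z,p,T=None):
    "pixels -> world points at height z; T = world_from_camera for wrist"
    if T is None:
        Rm=cv2.Rodrigues(p['rvec'])[0].T;c=-Rm@p['tvec']
    else: Rm,c=T[:3,:3],T[:3,3]
    n=ray(px,p);v=np.c_[n,np.ones(len(n))]@Rm.T
    return c+v*((np.array(z)-c[2])/v[:,2])[:,None]
def wristT(s,p):
    T=np.eye(4);T[:3,:3]=R.from_rotvec(s['tool_rot']).as_matrix();T[:3,3]=s['ee_pos'];return T@p['tool_from_camera']
def fit(model,W):
    "2d rigid fit -> xy, yaw, rms"
    m=np.array(model,float);w=np.array(W)[:,:2];a,b=m-m.mean(0),w-w.mean(0)
    t=np.arctan2((a[:,0]*b[:,1]-a[:,1]*b[:,0]).sum(),(a*b).sum());c,s=np.cos(t),np.sin(t);Q=np.array([[c,-s],[s,c]])
    o=w.mean(0)-Q@m.mean(0);return o.round(4),round(np.degrees(t),2),(w-o-m@Q.T).round(4).tolist()
E
python3 - <<'E'
from rig import arm,cams
from h import *
p=cams.camera_params('top')
f=lambda c:np.array(c)/4+[225,130]
print('crop',fit([(-.23,-.052),(-.23,.052),(.115,.052),(.115,-.052)],world(f([(710,55),(731,235),(107,290),(97,112)]),.012,p)))
print('bar',fit([(.045,-.022),(-.045,-.022),(-.045,.022),(.045,.022)],world(f([(362,123),(525,112),(530,190),(367,204)]),.024,p)))
print('stick',fit([(.075,-.013),(.075,.013),(-.075,-.013),(-.075,.013)],world(f([(52,452),(42,495),(320,515),(310,560)]),.014,p)))
print('hammer',world([(390,243),(393,283),(478,266)],.02,p).round(3))
s=arm.sense();print(R.from_rotvec(s['tool_rot']).as_matrix().round(3))
E
```

```text
crop (array([0.614 , 0.1075]), np.float64(96.45), [[-0.0006, 0.0007], [0.0006, 0.0018], [0.0017, -0.0008], [-0.0017, -0.0016]])
bar (array([0.6261, 0.032 ]), np.float64(95.47), [[0.0005, -0.0007], [-0.0, 0.0001], [0.0003, 0.0011], [-0.0008, -0.0004]])
stick (array([0.4354, 0.17  ]), np.float64(78.14), [[-0.0013, -0.0005], [0.001, -0.0016], [-0.0006, 0.0014], [0.001, 0.0006]])
hammer [[ 0.469 -0.085  0.02 ]
 [ 0.385 -0.091  0.02 ]
 [ 0.423 -0.274  0.02 ]]
[[-0.972  0.236 -0.   ]
 [ 0.236  0.972 -0.   ]
 [ 0.    -0.    -1.   ]]
```

>>> arm_command(targets=[{"linear":[-0.11,-0.1235,0],"turn":[0,0,0]},{"linear":[-0.11,-0.1235,0],"turn":[0,0,0]},{"linear":[-0.11,-0.1235,0],"turn":[0,0,0]},{"linear":[-0.11,-0.1235,0],"turn":[0,0,0]},{"linear":[-0.11,-0.1235,0],"turn":[0,0,0]},{"linear":[-0.11,-0.1235,0],"turn":[0,0,0]},{"linear":[-0.11,-0.1235,0],"turn":[0,0,0]},{"linear":[-0.11,-0.1235,0],"turn":[0,0,0]},{"linear":[-0.11,-0.1235,0],"turn":[0,0,0]},{"linear":[-0.11,-0.1235,0],"turn":[0,0,0]},{"linear":[-0.11,-0.1235,0],"turn":[0,0,0]},{"linear":[-0.11,-0.1235,0],"turn":[0,0,0]},{"linear":[-0.11,-0.1235,0],"turn":[0,0,0]},{"linear":[-0.11,-0.1235,0],"turn":[0,0,0]},{"linear":[0,0,0],"turn":[0,0,0.0446]},{"linear":[0,0,0],"turn":[0,0,0.0446]},{"linear":[0,0,0],"turn":[0,0,0.0446]},{"linear":[0,0,0],"turn":[0,0,0.0446]},{"linear":[0,0,0],"turn":[0,0,0.0446]},{"linear":[0,0,0],"turn":[0,0,0.0446]}], fingers=1)

```text
time: 2.5
ee_pos: [0.4313, 0.1452, 0.2534]
tool_rot: [1.621, 2.691, 0.0]
ft_force: [-0.7, -0.9, 0.5]
grip_width: 0.996
gripper_force: 0.0
```

>>> arm_command(targets=[{"linear":[0,0,0],"turn":[0,0,0.0446]},{"linear":[0,0,0],"turn":[0,0,0.0446]},{"linear":[0,0,0],"turn":[0,0,0.0446]},{"linear":[0,0,0],"turn":[0,0,0.0446]},{"linear":[0,0,0],"turn":[0,0,0.0446]},{"linear":[0,0,0],"turn":[0,0,0]},{"linear":[0,0,0],"turn":[0,0,0]}])

```text
time: 3.2
ee_pos: [0.4313, 0.1452, 0.2534]
tool_rot: [2.436, 1.984, 0.0]
ft_force: [-0.0, -0.2, 0.7]
grip_width: 1.001
gripper_force: 0.0
```

```bash
python3 - <<'E'
from rig import arm,cams
from h import *
s=arm.sense();im=cams.snapshot('wrist');cv2.imwrite('pics/w1.png',im[:,:,::-1])
print(s['time'],s['ee_pos'],s['tool_rot'],R.from_rotvec(s['tool_rot']).as_matrix().round(3),s['joint_pos'].round(2) if hasattr(s['joint_pos'],'round') else s['joint_pos'])
np.savez('w1.npz',ee_pos=s['ee_pos'],tool_rot=s['tool_rot'])
E
```

```text
3.2 [0.43134902 0.14521505 0.25338731] [2.43599071e+00 1.98367350e+00 2.30233675e-04] [[ 0.203  0.979  0.   ]
 [ 0.979 -0.203  0.   ]
 [ 0.     0.    -1.   ]] [ 0.27 -0.38  1.89 -0.    1.63  0.47]
```

View pics/w1.png

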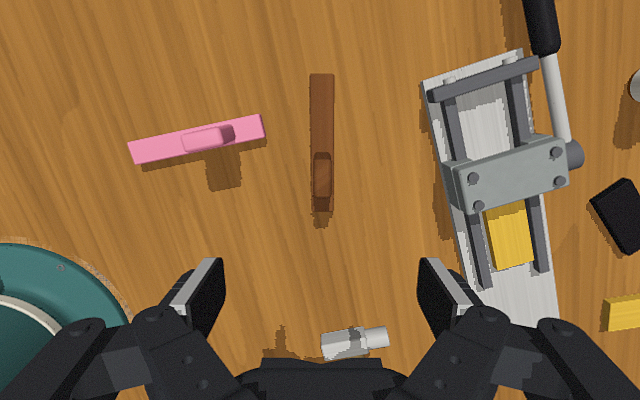

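The wrist view shows the stick centred: its nose edge runs (310,74)–(334,74) and its handle top spans columns 314–330, rows 153–197. The bar's tail corners are at (497,270) and (536,261), and the bed's stop-end corners at (421,82) and (521,49).

```bash
python3 - <<'E'
from rig import cams
from h import *
s=np.load('w1.npz');p=cams.camera_params('wrist');T=wristT(s,p)
w=lambda px,z:world(px,z,p,T)
n=w([(310,74),(334,74)],.014);print('nose',n.round(4))
print('handle',w([(314,153),(330,153),(314,197),(330,197)],.064).round(4))
b=w([(497,270),(536,261)],.024);o=np.array([.614,.1075]);t=np.radians(96.45);u=np.array([np.cos(t),np.sin(t)]);v=np.array([-u[1],u[0]])
for a in(b,w([(421,82),(521,49)],.012)): print('in cropper',[((q[:2]-o)@u,(q[:2]-o)@v) for q in a])
E
```

```text
nose [[0.4418 0.2464 0.014 ]
 [0.4659 0.2415 0.014 ]]
handle [[0.4315 0.1732 0.064 ]
 [0.4463 0.1702 0.064 ]
 [0.4225 0.1309 0.064 ]
 [0.4379 0.1277 0.064 ]]
in cropper [(np.float64(-0.11956411969206072), np.float64(0.01318450802607913)), (np.float64(-0.12216707325981722), np.float64(-0.032804530554010586))]
in cropper [(np.float64(0.11447177496023754), np.float64(0.04824910449330849)), (np.float64(0.11407726883252864), np.float64(-0.05572803481880794))]
```

>>> arm_command(targets=[{"linear":[0.007,0,0.16],"turn":[0,0,0]},{"linear":[0,0,0.16],"turn":[0,0,0]},{"linear":[0,0,0.16],"turn":[0,0,0]},{"linear":[0,0,0.16],"turn":[0,0,0]},{"linear":[0,0,0.1],"turn":[0,0,0]},{"linear":[0,0,0.06],"turn":[0,0,0]},{"linear":[0,0,0.03],"turn":[0,0,0]},{"linear":[0,0,0],"turn":[0,0,0]},{"linear":[0,0,0],"turn":[0,0,0]}])

```text
time: 4.15
ee_pos: [0.4324, 0.1471, 0.047]
tool_rot: [2.439, 1.979, 0.002]
ft_force: [0.0, -0.5, -0.7]
grip_width: 1.0
gripper_force: 0.0
```

>>> arm_command(targets=[{"linear":[0,0,0],"turn":[0,0,0]},{"linear":[0,0,0],"turn":[0,0,0]},{"linear":[0,0,0],"turn":[0,0,0]},{"linear":[0,0,0],"turn":[0,0,0]},{"linear":[0,0,0],"turn":[0,0,0]},{"linear":[0,0,0],"turn":[0,0,0]},{"linear":[0,0,0],"turn":[0,0,0]},{"linear":[0,0,0],"turn":[0,0,0]},{"linear":[0,0,0],"turn":[0,0,0]},{"linear":[0,0,0],"turn":[0,0,0]}], fingers=0)

```text
time: 5.15
ee_pos: [0.4317, 0.1469, 0.0459]
tool_rot: [2.44, 1.979, 0.0]
ft_force: [-0.9, -1.0, 2.4]
grip_width: 0.197
gripper_force: 62.6
```

>>> arm_command(targets=[{"linear":[0,0,-0.1],"turn":[0,0,0]},{"linear":[0,0,-0.15],"turn":[0,0,0]},{"linear":[0,0,-0.15],"turn":[0,0,0]},{"linear":[0,0,0],"turn":[0,0,-0.0341]},{"linear":[0,0,0],"turn":[0,0,-0.0341]},{"linear":[0,0,0],"turn":[0,0,-0.034]},{"linear":[-0.13,0.072,0],"turn":[0,0,0]},{"linear":[-0.13,0.072,0],"turn":[0,0,0]},{"linear":[-0.13,0.072,0],"turn":[0,0,0]},{"linear":[-0.13,0.072,0],"turn":[0,0,0]},{"linear":[-0.13,0.072,0],"turn":[0,0,0]},{"linear":[-0.13,0.072,0],"turn":[0,0,0]},{"linear":[-0.13,0.072,0],"turn":[0,0,0]},{"linear":[-0.13,0.072,0],"turn":[0,0,0]},{"linear":[-0.13,0.072,0],"turn":[0,0,0]},{"linear":[-0.13,0.072,0],"turn":[0,0,0]},{"linear":[0,0,0],"turn":[0,0,0]},{"linear":[0,0,0],"turn":[0,0,0]},{"linear":[0,0,0],"turn":[0,0,0]}])

```text
time: 7.05
ee_pos: [0.6468, -0.1551, 0.1455]
tool_rot: [-2.092, -2.343, 0.0]
ft_force: [0.4, 0.3, -0.6]
grip_width: 0.203
gripper_force: 62.2
```

```bash
python3 - <<'E'
from rig import arm,cams
from h import *
s=arm.sense();im=cams.snapshot('wrist');cv2.imwrite('pics/w2.png',im[:,:,::-1])
print(s['time'],s['ee_pos'],s['tool_rot'],s['grip_width'])
np.savez('w2.npz',ee_pos=s['ee_pos'],tool_rot=s['tool_rot'])
E
```

```text
7.05 [ 0.64678324 -0.15512068  0.14553071] [-2.09189974e+00 -2.34303370e+00  2.08936314e-04] 0.20321188928019354
```

View pics/w2.png

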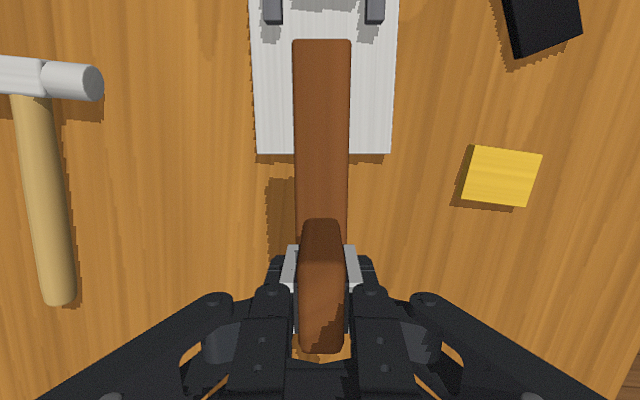

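The stick is held level and straight, with its nose edge at (292–350,40). The bed's infeed corners are at (258,154) and (391,154), and the fence ends' inner edges at columns 282 and 366, row 23.

```bash
python3 - <<'E'
from rig import cams
from h import *
s=np.load('w2.npz');p=cams.camera_params('wrist');T=wristT(s,p)
Rt=R.from_rotvec(s['tool_rot']).as_matrix()
for n,px,z in(('nose',[(292,40),(350,40)],.1136),('bed',[(258,154),(391,154),(248,0),(398,0)],.012),('fence',[(282,21),(366,21)],.026)):
    q=world(px,z,p,T);print(n,((q-s['ee_pos'])@Rt).round(4).tolist())
E
```

```text
nose [[0.0987, -0.0115, 0.032], [0.0987, 0.0131, 0.032]]
bed [[0.0347, -0.0478, 0.1336], [0.0349, 0.0553, 0.1335], [0.1404, -0.0491, 0.1336], [0.1406, 0.0536, 0.1336]]
fence [[0.1245, -0.0248, 0.1196], [0.1246, 0.0304, 0.1196]]
```

>>> arm_command(targets=[{"linear":[0,0.008,0.15],"turn":[0,0,0]},{"linear":[0,0,0.1],"turn":[0,0,0]},{"linear":[0,0,0.06],"turn":[0,0,0]},{"linear":[0,0,0.024],"turn":[0,0,0]},{"linear":[0,0,0.008],"turn":[0,0,0]},{"linear":[0,0,0],"turn":[0,0,0]},{"linear":[0,0,0],"turn":[0,0,0]}])

```text
time: 7.8
ee_pos: [0.6497, -0.1556, 0.0616]
tool_rot: [2.092, 2.342, 0.001]
ft_force: [0.3, 0.2, -1.1]
grip_width: 0.2
gripper_force: 62.2
```

>>> arm_command(targets=[{"linear":[0.03,0,0],"turn":[0,0,0]},{"linear":[0.03,0,0],"turn":[0,0,0]},{"linear":[0.03,0,0],"turn":[0,0,0]},{"linear":[0.03,0,0],"turn":[0,0,0]},{"linear":[0.03,0,0],"turn":[0,0,0]},{"linear":[0.03,0,0],"turn":[0,0,0]},{"linear":[0.03,0,0],"turn":[0,0,0]},{"linear":[0.03,0,0],"turn":[0,0,0]},{"linear":[0.03,0,0],"turn":[0,0,0]},{"linear":[0.03,0,0],"turn":[0,0,0]},{"linear":[0,0,0],"turn":[0,0,0]}])

```text
time: 8.9
ee_pos: [0.6406, -0.0799, 0.0602]
tool_rot: [-2.092, -2.344, -0.0]
ft_force: [-0.5, -0.3, -0.1]
grip_width: 0.203
gripper_force: 62.2
```

```bash
python3 - <<'E'
from rig import cams
import cv2
cv2.imwrite('pics/w3.png',cams.snapshot('wrist')[:,:,::-1])
E
```

```text
(no output)
```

View pics/w3.png

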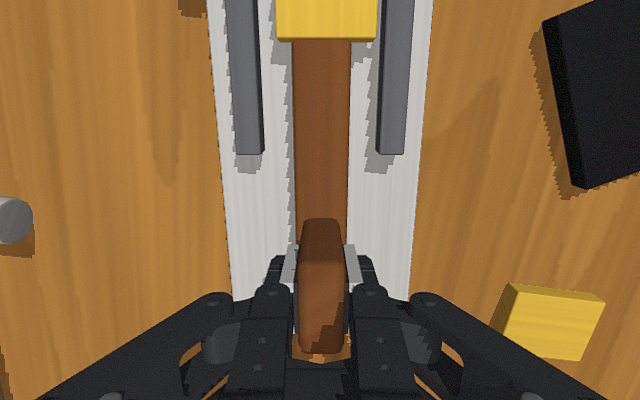

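The stick runs straight between the fences (inner edges 263 and 378). The bar's tail is at row 40, where the nose is, so it is being pushed. I'll check the contact edge more closely.

```bash
python3 - <<'E'
import cv2
a=cv2.imread('pics/w3.png')[0:70,250:400]
cv2.imwrite('pics/c3.png',cv2.resize(a,None,fx=5,fy=5,interpolation=cv2.INTER_CUBIC))
E
```

```text
(no output)
```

View pics/c3.png

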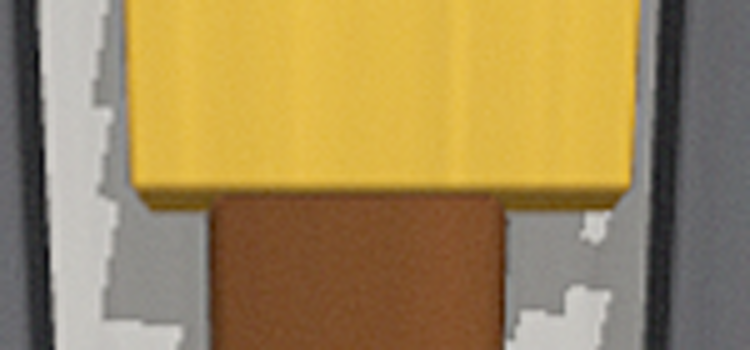

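The lath's nose sits flush against the bar's tail, with the bar flat between the fences. Continuing the push.

>>> arm_command(targets=[{"linear":[0.03,0,0],"turn":[0,0,0]},{"linear":[0.03,0,0],"turn":[0,0,0]},{"linear":[0.03,0,0],"turn":[0,0,0]},{"linear":[0.03,0,0],"turn":[0,0,0]},{"linear":[0.03,0,0],"turn":[0,0,0]},{"linear":[0.03,0,0],"turn":[0,0,0]},{"linear":[0.03,0,0],"turn":[0,0,0]},{"linear":[0.03,0,0],"turn":[0,0,0]},{"linear":[0.03,0,0],"turn":[0,0,0]},{"linear":[0.03,0,0],"turn":[0,0,0]},{"linear":[0.03,0,0],"turn":[0,0,0]},{"linear":[0.01,0,0],"turn":[0,0,0]},{"linear":[0.01,0,0],"turn":[0,0,0]},{"linear":[0,0,0],"turn":[0,0,0]}])

```text
time: 10.35
ee_pos: [0.6308, 0.0063, 0.0603]
tool_rot: [-2.092, -2.343, -0.0]
ft_force: [0.1, 0.8, -0.6]
grip_width: 0.198
gripper_force: 62.3
```

>>> arm_command(targets=[{"linear":[0.006,0,0],"turn":[0,0,0]},{"linear":[0.006,0,0],"turn":[0,0,0]},{"linear":[0,0,0],"turn":[0,0,0]}])

```text
time: 10.65
ee_pos: [0.6305, 0.009, 0.0603]
tool_rot: [-2.093, -2.343, -0.0]
ft_force: [0.5, -1.8, -0.8]
grip_width: 0.204
gripper_force: 62.3
```

>>> arm_command(targets=[{"linear":[0.008,0,0],"turn":[0,0,0]},{"linear":[0,0,0],"turn":[0,0,0]}])

```text
time: 10.85
ee_pos: [0.6305, 0.0105, 0.0606]
tool_rot: [2.092, 2.342, -0.001]
ft_force: [0.6, -6.7, 0.2]
grip_width: 0.199
gripper_force: 62.4
```

```bash
python3 - <<'E'
from rig import cams
import cv2
t=cams.snapshot('top');cv2.imwrite('pics/top3.png',cv2.resize(t[130:280,225:425,::-1],None,fx=4,fy=4,interpolation=cv2.INTER_CUBIC))
E
```

```text
(no output)
```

View pics/top3.png

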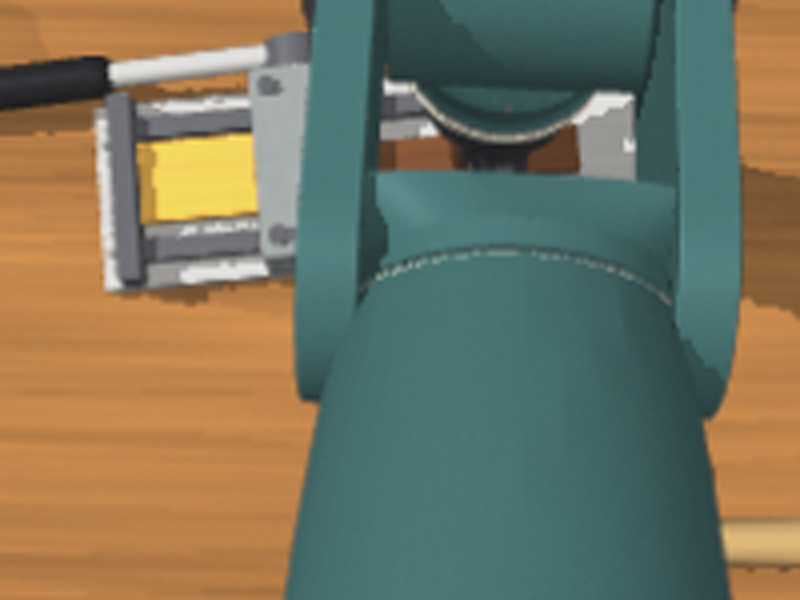

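The bar fills the space from the guard to the stop (x≈140 in the crop), and the force rose to 6.7 N, so it is seated. Withdrawing, then returning the stick to its old spot.

>>> arm_command(targets=[{"linear":[-0.04,0,0],"turn":[0,0,0]},{"linear":[-0.11,0,0],"turn":[0,0,0]},{"linear":[-0.14,0,0],"turn":[0,0,0]},{"linear":[-0.14,0,0],"turn":[0,0,0]},{"linear":[-0.14,0,0],"turn":[0,0,0]},{"linear":[-0.14,0,0],"turn":[0,0,0]},{"linear":[-0.13,0,0],"turn":[0,0,0]},{"linear":[0,0,-0.12],"turn":[0,0,0]},{"linear":[0,0,-0.14],"turn":[0,0,0]},{"linear":[0,0,-0.1],"turn":[0,0,0]},{"linear":[0,0,0],"turn":[0,0,0]}])

```text
time: 12.0
ee_pos: [0.6551, -0.1986, 0.1547]
tool_rot: [2.09, 2.339, 0.004]
ft_force: [1.2, 0.0, -0.8]
grip_width: 0.209
gripper_force: 62.2
```

>>> arm_command(targets=[{"linear":[0.147,-0.073,0],"turn":[0,0,0]},{"linear":[0.147,-0.073,0],"turn":[0,0,0]},{"linear":[0.147,-0.073,0],"turn":[0,0,0]},{"linear":[0.147,-0.073,0],"turn":[0,0,0]},{"linear":[0.147,-0.073,0],"turn":[0,0,0]},{"linear":[0.147,-0.073,0],"turn":[0,0,0]},{"linear":[0.147,-0.073,0],"turn":[0,0,0]},{"linear":[0.147,-0.073,0],"turn":[0,0,0]},{"linear":[0.147,-0.073,0],"turn":[0,0,0]},{"linear":[0.147,-0.073,0],"turn":[0,0,0]},{"linear":[0,0,0],"turn":[0,0,0.034]},{"linear":[0,0,0],"turn":[0,0,0.034]},{"linear":[0,0,0],"turn":[0,0,0.034]},{"linear":[0,0,0],"turn":[0,0,0]},{"linear":[0,0,0],"turn":[0,0,0]}])

```text
time: 13.5
ee_pos: [0.4311, 0.1467, 0.1498]
tool_rot: [-2.436, -1.983, 0.001]
ft_force: [0.6, 0.1, -0.2]
grip_width: 0.201
gripper_force: 62.2
```

>>> arm_command(targets=[{"linear":[0,0,0.15],"turn":[0,0,0]},{"linear":[0,0,0.14],"turn":[0,0,0]},{"linear":[0,0,0.08],"turn":[0,0,0]},{"linear":[0,0,0.03],"turn":[0,0,0]},{"linear":[0,0,0.012],"turn":[0,0,0]},{"linear":[0,0,0],"turn":[0,0,0]},{"linear":[0,0,0],"turn":[0,0,0]},{"linear":[0,0,0],"turn":[0,0,0]}])

```text
time: 14.3
ee_pos: [0.4317, 0.147, 0.0483]
tool_rot: [2.439, 1.979, 0.002]
ft_force: [0.2, -0.3, -0.9]
grip_width: 0.201
gripper_force: 62.2
```

>>> arm_command(targets=[{"linear":[0,0,0],"turn":[0,0,0]},{"linear":[0,0,0],"turn":[0,0,0]},{"linear":[0,0,0],"turn":[0,0,0]},{"linear":[0,0,0],"turn":[0,0,0]},{"linear":[0,0,0],"turn":[0,0,0]},{"linear":[0,0,0],"turn":[0,0,0]},{"linear":[0,0,0],"turn":[0,0,0]},{"linear":[0,0,0],"turn":[0,0,0]},{"linear":[0,0,-0.05],"turn":[0,0,0]},{"linear":[0,0,-0.15],"turn":[0,0,0]},{"linear":[0,0,-0.15],"turn":[0,0,0]},{"linear":[0,0,-0.15],"turn":[0,0,0]},{"linear":[0,0,-0.15],"turn":[0,0,0]},{"linear":[0,0,-0.15],"turn":[0,0,0]},{"linear":[0,0,0],"turn":[0,0,0]},{"linear":[0,0,0],"turn":[0,0,0]}], fingers=1)

```text
time: 15.9
ee_pos: [0.4313, 0.1469, 0.2486]
tool_rot: [2.439, 1.979, 0.003]
ft_force: [0.1, 0.3, -0.5]
grip_width: 0.997
gripper_force: 0.0
```

```bash
python3 - <<'E'
from rig import cams
import cv2
cv2.imwrite('pics/w4.png',cams.snapshot('wrist')[:,:,::-1])
E
```

```text
(no output)
```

View pics/w4.png

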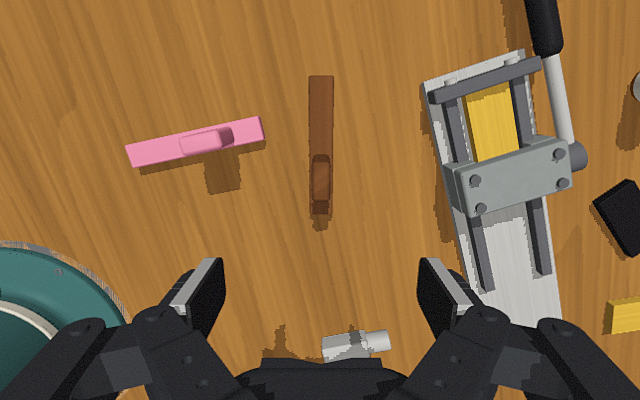

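The stick lies flat on the bench at (320,145), the bar is against the stop at (490,120), and the hammer is unmoved at (355,343).

```bash
python3 -c "
from rig import arm
print(arm.job_done())"
```

```text
the job is handed in; nothing more can be done
None
```

The job is handed in at about 16 s on the robot's clock: the last pictures show the bar against the back stop, the push stick lying on the bench clear of the cropper, and the hammer where it lay; no verdict was returned.

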